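# Set a plate overhanging the riser board's edge

## Task

Push the flat green rectangular plate across the plywood riser board toward the board's far edge, the one away from the robot, until the plate's side with the three brass bushes sticks out 35 mm beyond that edge and square with it, so that the bushes can be reached from below. Only slide the plate flat on the board with the fingers, never lift it or tip it, and leave everything else where it is.

Things in the scene. Friction and masses are not known exactly. Their poses are not given: they have to be found in the camera images.
- board: Plywood riser board fixed on the table: top 340 mm (its x) by 440 mm (its y), top face 60 mm above the table, 18 mm thick, on two runners. Origin on the table under its centre; its +x points to the far edge (away from the robot), y along that edge, z up. Its place and yaw vary
- board_edge (a point): midpoint of the board's far edge, on the top face; same axes as the board, so +x is outward over the edge and the edge runs along y
- plate: Flat green plastic plate, loose on the left or right half of the board: 100 mm (its x) by 120 mm (its y), 7 mm thick, with a rectangular through window 44 (x) by 60 mm (y) in its middle; 60 to 130 g, balanced about its middle, ordinary friction. Origin at the centre of its underside, z up, +x towards the side with three flush brass bushes (14 mm across, centred 15 mm in from that side)
- plate_lead (a point): middle of the plate's bushed (+x, 120 mm long) side, at its underside; same axes as the plate. The overhang is how far this point lies beyond the board's far edge; at the start it is 30 to 85 mm short of it, with the plate turned up to 17 degrees from square. Beyond 50 mm of overhang the plate tips off
- ring: Flat green plastic ring on the other half of the board, 110 mm outside, 66 mm inside diameter, 8 mm thick, loose; to be left alone. Origin at the centre of its underside
- bush0: Loose brass bush standing on the board about 55 mm from its robot-side edge, 20 mm across the flange, 22 mm tall; leave alone. Origin at the centre of its underside
- bush1: Second such bush, also some 55 mm from the robot-side edge; leave alone. Origin at the centre of its underside
- bush2: Third such bush, standing near the far edge about midway along it, between the plate's and the ring's halves; leave alone. Origin at the centre of its underside
- mallet: Mallet lying on the table to the left of the board: round wooden handle 22 mm thick along its x, from -140 mm to the head; yellow plastic head 44 mm across, 90 mm long along its y, centred at +95 mm; leave alone. Origin at table height under the handle
- tray: Open cardboard tray 160 by 120 mm, 50 mm tall, with brass bushes in it, on the table to the right of the board; leave alone. Origin at the centre of its underside
- tub: White plastic cup, 90 mm across the mouth, 90 mm tall, on the table to the right of the board, nearer the robot than the tray; leave alone. Origin at the centre of its underside
Things that resemble listed ones, but are neither listed nor needed, are in the scene too. Leave any orange or purple look-alike of the plate alone.

How it is judged:
At the end, for the whole second after the job is handed in: Middle of the bushed side 27 to 43 mm beyond the board's far edge; plate within 0.14 rad of square to it, flat on the board (tilt under 0.05 rad, height within 3 mm), at rest, its middle within 160 mm of the edge's midpoint sideways; ring, bushes, mallet, tray, cup moved under 20 mm (x of plate_lead in the frame of board_edge between 0.027 and 0.043 m and angle between the x axis of plate and the x axis of board, either way round below 0.14 rad and angle between plate's own z axis and vertical below 0.05 rad and z of plate in the frame of board_edge between -0.003 and 0.003 m and y of plate in the frame of board_edge between -0.16 and 0.16 m and linear speed of plate below 0.01 m/s and distance of each of ring, bush0, bush1, bush2, mallet, tray, tub from where it was at the start of the episode below 0.02 m); the robot touches nothing.
It fails at once if the plate is lifted: its middle more than 8 mm above the board (z of plate in the frame of board_edge above 0.008 m).
It fails at once if the plate is tipped by more than 0.15 rad or falls off (angle between plate's own z axis and vertical above 0.15 rad or z of plate in the frame of board_edge below -0.01 m).
It fails at once if something else (ring, bush, mallet, tray or cup) is moved more than 20 mm (distance of any of ring, bush0, bush1, bush2, mallet, tray, tub from where it was at the start of the episode above 0.02 m).
It also fails if it takes over 35 s, if anything falls off the work surface, if the arm or the gripper's body presses on something with over 40 N, if the wrist force passes 120 N, or if a joint passes its speed limit or range.

## Robot

A 6-joint arm with a two-finger parallel gripper is mounted at the origin on the work surface. World frame = base frame: x ahead of the robot, y to its left, z up, the work surface at z = 0. Lengths are in m, angles in rad, forces in N, time in s.
With the tool pointing down it reaches from about 0.25 to 0.775 m from the base axis. Payload 4 kg.
Tool frame: the origin (TCP) lies midway between the tips of the shut fingers; the grasp point (between the pads) lies 19 mm behind it; z points along the fingers, y is the direction in which the jaws open and shut (so a half turn about z gives the same grasp; the last joint's range is limited). The gripper opens to 94 mm and grips with 3 to 60 N. Pads are 16 mm wide; open, the fingers measure 119 mm over their backs; the gripper's body (75 mm by 177 mm) begins 78 mm behind the grasp point.
Start: joints at [-1.263, 0.087, 1.371, -0, 1.684, -0.103], TCP at [0.22, -0.504, 0.206] pointing down, gripper open.
Joint ranges: [-3.1, 3.1], [-0.76, 2.03], [0.27, 2.55], [-1.08, 4.22], [0.17, 2.65], [-2.57, 2.57]. Speed limits (rad/s): [2.79, 2.79, 3.14, 3.14, 3.14, 3.14].

## Interface

Orientations are given as [roll, pitch, yaw] about the fixed x, y, z axes, in that order (R = Rz(yaw) Ry(pitch) Rx(roll)).
In Python, from bench import robot, cams gives the robot as it stands.
- The arm moves only by the tool step_arm, never from a script. Its argument "plan" is a list that holds one entry, the list of rows, each a list of 5 numbers: the shift along the world's x, y, z in mm, then the turn about the world's z in rad, then the opening in per cent of the stroke, from 0 (shut) to 100 (fully open). In form: [[[tx, ty, tz, turn, fingers], ...]]. A call has 1 to 8 rows; each row is the pose to reach, as a shift and turn from the pose commanded when the call began; what a row does not reach only later rows make up. A row lasts 1/12 s, in which the tool goes at most 41.7 mm and 7.16 degrees, less where a joint would pass 70% of its speed; a pose out of reach is approached as far as the arm can. A call with a gripper value outside its range is refused whole. The fingers move at their own pace and stop on an object; the grip force is fixed at half the most. Time passes only in rows, so rows that repeat a pose let the fingers close. It gives the time, the measured TCP pose, the force and the opening at its end, in the units of the state.
- robot.get_obs(): the state, without advancing time (a new reading comes with each control period).
- cams.snapshot(name): name is "side" or "top"; returns a dict with "frame" (384x512x3 uint8, red, green, blue), "camera_matrix" (3x3 intrinsics, pixels), "origin" and "attitude" of the camera in the world. Camera axes: x right, y down, z forward; pixel columns grow to the right and rows downward; lengths in m; the calibration is good to about 2 mm. A picture is of the moment at which its call begins. There is no depth.
- robot.close_job(): hands the job in, once; it reports no verdict.
The state is a dict: "time": time; "joint_positions": joint angles; "qvel": joint speeds; "joint_torque": joint torques, N m; "tool_pos": TCP position; "ee_rot": TCP orientation; "wrist_force": force on the tool from outside, world axes, zero at the start; "wrist_torque": the same for the moment, N m; "width": finger opening in m.
Only numpy, scipy, OpenCV 4.12 (cv2) and the standard library are available. Lean on these libraries where they do the work, as an engineer would, in place of code of your own. Each camera call takes 0.05 s, during which the arm holds its last target. There are 200 camera calls.

## Working session

There is one attempt and no reset: what is moved stays moved. The work goes in short steps, Python scripts to look and compute and a tool call to move; the robot and the scene stay as the last step left them, time stands still between calls to the robot, and variables do not carry over. Pictures are saved under pics/ and viewed, about 8 in all and at most 12, crops included, and the job is handed in when it is done.

Besides the shell and the picture viewer there is one more tool, called after "Emit:" by a JSON object that holds its "op" and its "data", one argument or row to a line. step_arm: Moves the arm, as the interface text tells. Its arguments: {"type":"object","properties":{"plan":{"type":"array"}},"required":["plan"]}

```bash
mkdir -p pics; cat > h.py <<'E'
import numpy as np, cv2
from bench import robot, cams
from scipy.spatial.transform import Rotation as R
def snap(n):
    s=cams.snapshot(n); a=np.array(s["attitude"],float)
    s["R"]=a if a.shape==(3,3) else R.from_euler('xyz',a).as_matrix() if a.size==3 else R.from_quat(a).as_matrix()
    s["K"]=np.array(s["camera_matrix"]); s["o"]=np.array(s["origin"]); return s
def ray(s,uv,z):
    uv=np.atleast_2d(uv).astype(float)
    d=(s["R"]@np.linalg.inv(s["K"])@np.c_[uv,np.ones(len(uv))].T).T
    return s["o"]+d*((z-s["o"][2])/d[:,2])[:,None]
def proj(s,p):
    c=(s["K"]@s["R"].T@(np.atleast_2d(p)-s["o"]).T).T; return c[:,:2]/c[:,2:]
def save(s,f,crop=None,k=1):
    im=s["frame"][...,::-1]
    if crop: x0,y0,x1,y1=crop; im=im[y0:y1,x0:x1]
    cv2.imwrite(f,cv2.resize(im,None,fx=k,fy=k,interpolation=cv2.INTER_CUBIC))
E
python3 - <<'E'
from h import *
for n in("top","side"):
    s=snap(n); save(s,f"pics/{n}0.png",None,1.5); print(n,s["attitude"],s["o"],s["K"].tolist())
print(robot.get_obs())
E
```

```text
top [-2.99106980e+00  2.51426657e-03 -1.57045095e+00] [0.26892335 0.01887435 1.59473293] [[422.563163001891, 0.0, 256.4988407912055], [0.0, 422.563163001891, 190.47501623262417], [0.0, 0.0, 1.0]]
side [-2.2827442   0.02201599 -2.39338594] [-0.06029316  0.58241868  0.76967508] [[393.3972029545083, 0.0, 252.44971110805633], [0.0, 393.3972029545083, 193.90575739490072], [0.0, 0.0, 1.0]]
{'time': 0.1, 'joint_positions': array([-1.26309404e+00,  8.78819627e-02,  1.37205984e+00, -2.34653728e-05,
        1.68357290e+00, -1.03088558e-01]), 'qvel': array([-0.00034304, -0.00146437, -0.00578353, -0.00071893, -0.00012999,
        0.00016778]), 'joint_torque': array([ 2.37766784e-03, -3.41253734e+01, -3.03302908e+01,  7.20034470e-02,
        3.03751510e-02, -1.00755196e-04]), 'tool_pos': array([ 0.21948439, -0.50379371,  0.20444269]), 'ee_rot': array([-3.13967841e+00, -1.74592280e-04,  4.10788061e-01]), 'wrist_force': array([ 0.33277624,  0.6430083 , -0.17157159]), 'wrist_torque': array([-0.00295548, -0.02304181,  0.00897005]), 'width': 0.09388852992513552}
```

View pics/top0.png

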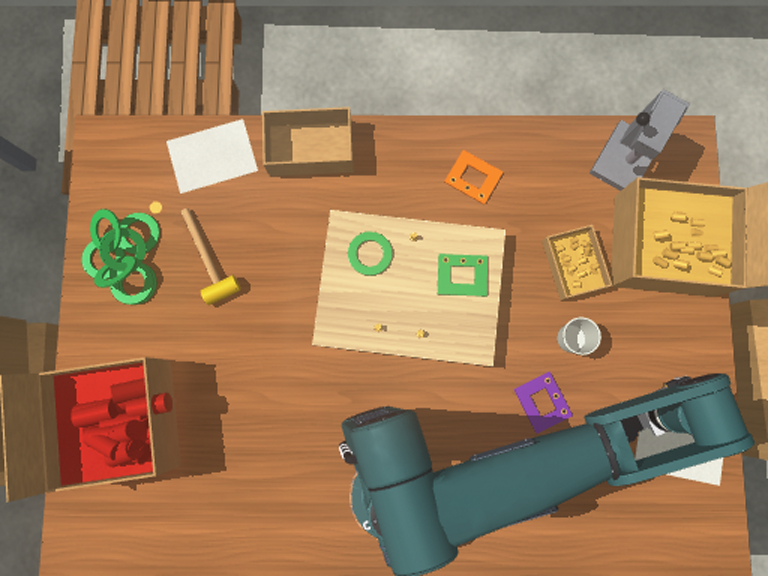

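View pics/side0.png

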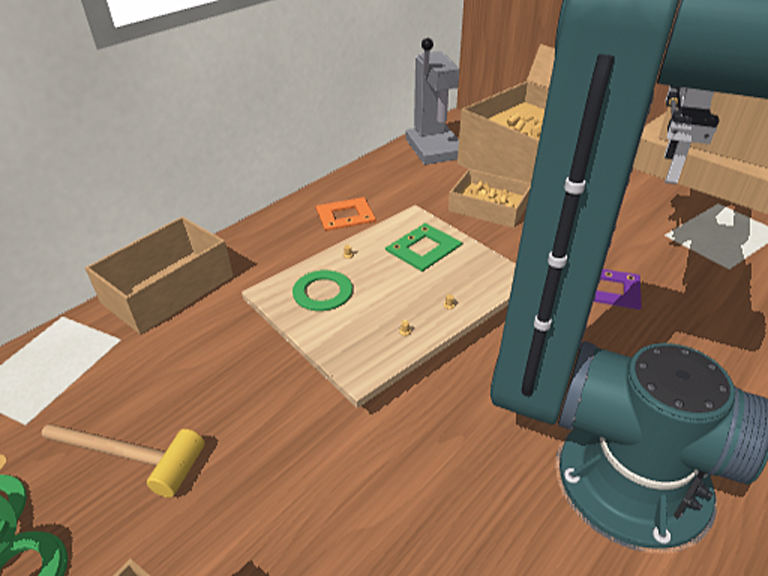

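The top view shows three plate-like parts: green at (463,275), orange at (474,177) and purple at (543,402) in the 1.5x picture. The green one on the board, with three brass bushes on its far side, is the plate. The green ring is at (370,254) and bush2 at (415,237). Next I measure the plate and confirm it in a crop.

```bash
cat >> h.py <<'E'
def fitrect(m):
    c=max(cv2.findContours(m,cv2.RETR_EXTERNAL,cv2.CHAIN_APPROX_NONE)[0],key=cv2.contourArea)
    return c[:,0,:]
def greens(s):
    hsv=cv2.cvtColor(s["frame"],cv2.COLOR_RGB2HSV)
    m=cv2.inRange(hsv,(50,100,60),(75,255,255))
    cs=cv2.findContours(m,cv2.RETR_EXTERNAL,cv2.CHAIN_APPROX_NONE)[0]
    return [c[:,0,:] for c in cs if cv2.contourArea(c)>150]
def wrect(s,c,z):
    p=ray(s,c,z)[:,:2]; r=cv2.minAreaRect((p*1000).astype(np.float32)); return r,cv2.boxPoints(r)
E
python3 - <<'E'
from h import *
for n in("top","side"):
    s=snap(n)
    for c in greens(s):
        r,b=wrect(s,c,.067); print(n,c.mean(0).round(),np.round(r[0]),np.round(r[1]),round(r[2],1),b.round().tolist())
    hsv=cv2.cvtColor(s["frame"],cv2.COLOR_RGB2HSV)
    if n=="top":
        m=cv2.inRange(hsv,(12,40,150),(28,130,255)); m2=np.zeros_like(m); m2[130:255,200:345]=m[130:255,200:345]
        for c in greens(s): 
            if c[:,0].min()>200: cv2.fillPoly(m2,[c],255)
        m2=cv2.morphologyEx(m2,cv2.MORPH_OPEN,np.ones((3,3)))
        c=fitrect(m2); r,b=wrect(s,c,.06); print("board",r,b.round().tolist())
        print(hsv[190,225],hsv[225,300],hsv[190,195])
        save(s,"pics/crop1.png",(195,90,355,260),4 if 0 else 3.5)
print(proj(s,[[.6,-.1,.067]]))
E
```

```text
top [308. 183.] [ 529. -166.] [119. 100.] 87.6 [[476.0, -223.0], [576.0, -228.0], [581.0, -108.0], [481.0, -104.0]]
top [246. 169.] [581.  62.] [103. 105.] 90.0 [[528.0, 10.0], [634.0, 10.0], [634.0, 113.0], [528.0, 113.0]]
top [ 81. 169.] [575. 675.] [183. 233.] 89.8 [[458.0, 584.0], [691.0, 584.0], [691.0, 766.0], [459.0, 767.0]]
board ((501.3592529296875, -37.6630859375), (440.21026611328125, 340.8003845214844), 83.36454772949219) [[307.0, -237.0], [645.0, -276.0], [696.0, 161.0], [358.0, 201.0]]
[ 19  90 235] [ 19  90 233] [ 13 147 185]
side [ 16. 354.] [533. 636.] [ 65. 194.] 89.9 [[436.0, 603.0], [630.0, 603.0], [630.0, 668.0], [436.0, 668.0]]
side [215. 193.] [588.  61.] [108. 110.] 41.5 [[511.0, 66.0], [584.0, -16.0], [665.0, 56.0], [592.0, 138.0]]
side [282. 164.] [ 534. -164.] [123. 103.] 87.3 [[480.0, -223.0], [582.0, -228.0], [588.0, -106.0], [485.0, -101.0]]
[[251.04875088 164.50355402]]
```

View pics/crop1.png

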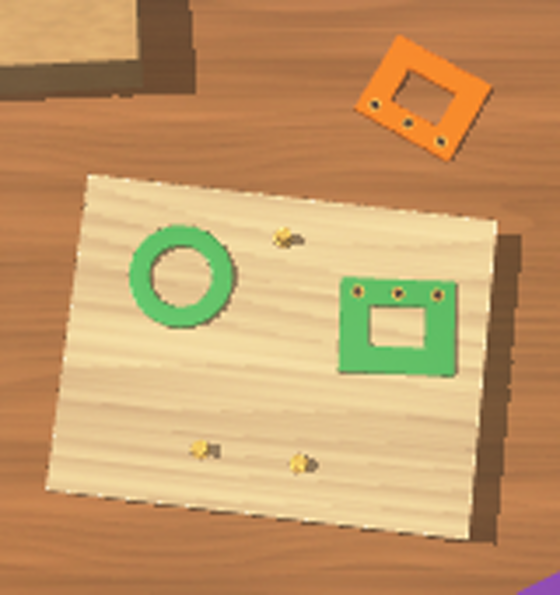

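The crop confirms the green plate: bushes face the far edge, centre at (398,326) in the crop, orange decoy off the board. Both views agree on the sizes (100x120) and pose, to about 5 mm. The plate's lead is about 79 mm short of the edge at board y ≈ -124 mm, and it must turn about 4° clockwise. I'll go behind its rear side with the fingers spread.

Emit:
{"op": "step_arm", "data": {
  "plan": [
    [[229, 347, 0, -0.527, 70], [229, 347, 0, -0.527, 70], [229, 347, 0, -0.527, 70], [229, 347, 0, -0.527, 70], [229, 347, 0, -0.527, 70], [229, 347, 0, -0.527, 70], [229, 347, 0, -0.527, 70], [229, 347, 0, -0.527, 70]]
  ]
}}

```text
time: 0.87
tool_pos: [0.3986, -0.2322, 0.2055]
ee_rot: [3.141, -0.0, -0.117]
wrist_force: [1.3, -0.5, -0.7]
width: 0.0654
```

Emit:
{"op": "step_arm", "data": {
  "plan": [
    [[0, 0, 0, 0, 70]]
  ]
}}

```text
time: 0.95
tool_pos: [0.4012, -0.228, 0.2056]
ee_rot: [-3.138, -0.002, -0.107]
wrist_force: [-0.1, -0.3, 0.0]
width: 0.0652
```

Emit:
{"op": "step_arm", "data": {
  "plan": [
    [[47, 71, 0, -0.009, 70], [47, 71, 0, -0.009, 70], [47, 71, 0, -0.009, 70], [47, 71, -40, -0.009, 70], [47, 71, -80, -0.009, 70], [47, 71, -110, -0.009, 70], [47, 71, -110, -0.009, 70], [47, 71, -110, -0.009, 70]]
  ]
}}

```text
time: 1.62
tool_pos: [0.4435, -0.1631, 0.0941]
ee_rot: [-3.14, 0.004, -0.126]
wrist_force: [0.2, -0.0, 0.1]
width: 0.0657
```

```bash
python3 - <<'E'
from h import *
s=snap("side"); save(s,"pics/side2.png",(150,110,400,290),3)
o=robot.get_obs(); print(o["tool_pos"],o["ee_rot"],o["wrist_force"])
s=snap("top"); save(s,"pics/top2.png",(200,120,360,260),4)
for n in ("top","side"):
    for c in greens(snap(n)): print(n,wrect(s if n=="top" else snap("side"),c,.067)[0])
E
```

```text
[ 0.44521315 -0.16392835  0.09647848] [ 3.14106098e+00 -4.91400831e-04 -1.25805455e-01] [ 0.00461975 -0.38476565  0.6572958 ]
top ((554.8233642578125, -128.12461853027344), (55.176910400390625, 86.0040283203125), 58.272972106933594)
top ((582.8096923828125, 61.5833625793457), (103.34992218017578, 101.46696472167969), 89.98551940917969)
top ((574.5634765625, 675.31982421875), (182.5471649169922, 232.64093017578125), 89.80654907226562)
side ((533.0242309570312, 635.546142578125), (64.52253723144531, 194.21266174316406), 89.93283081054688)
side ((587.7964477539062, 60.950164794921875), (108.27411651611328, 109.92450714111328), 41.49528121948242)
side ((533.7237548828125, -164.52978515625), (122.89397430419922, 102.30996704101562), 87.59004211425781)
```

View pics/side2.png

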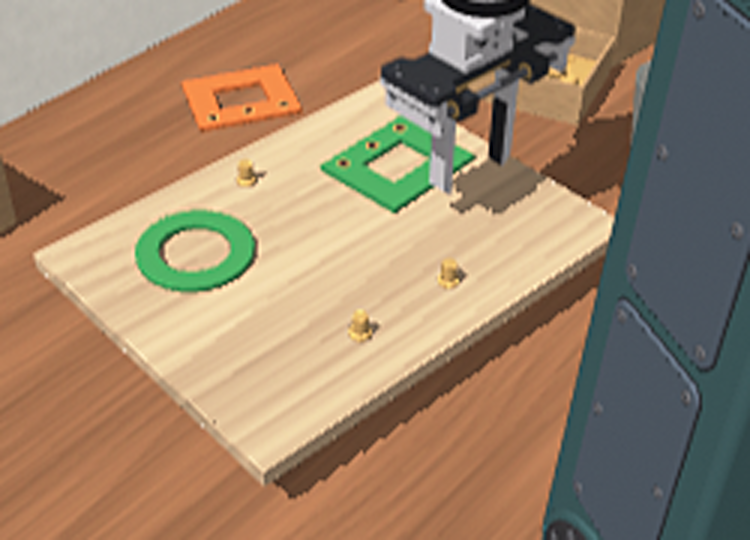

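The fingers are above the board just behind the plate's robot-side edge: tips near (445,190) and (500,160) in the crop, bushes and ring clear. I shift them to the plate's middle and go down.

Emit:
{"op": "step_arm", "data": {
  "plan": [
    [[1, 7, 0, 0.01, 70], [1, 7, -15, 0.01, 70], [1, 7, -30, 0.01, 70], [1, 7, -32, 0.01, 70], [1, 7, -32, 0.01, 70], [1, 7, -32, 0.01, 70]]
  ]
}}

```text
time: 2.47
tool_pos: [0.4464, -0.156, 0.0641]
ee_rot: [3.141, -0.001, -0.115]
wrist_force: [0.0, -0.2, 0.2]
width: 0.0657
```

```bash
python3 - <<'E'
from h import *
s=[snap("side") for i in range(3)][-1]
o=robot.get_obs(); print(o["tool_pos"],o["ee_rot"],o["wrist_force"])
save(s,"pics/side3.png",(240,130,350,200),6)
E
```

```text
[ 0.44679275 -0.15638692  0.06464447] [ 3.14088292e+00 -1.92725068e-03 -1.15088988e-01] [-0.5693903   1.11028259 -0.36000089]
```

View pics/side3.png

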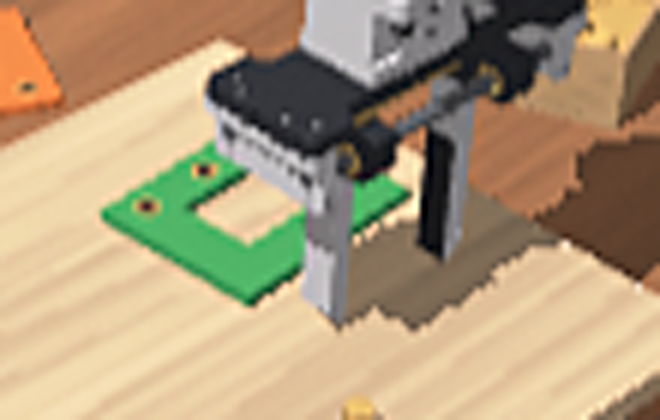

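The tips straddle the rear edge with a gap and sit close to the board, not touching it. I lower 2 mm and push along the board's outward normal, with about 138 mm of travel expected.

Emit:
{"op": "step_arm", "data": {
  "plan": [
    [[0, 0, -2, 0, 70], [10, -1.2, -2, 0, 70], [20, -2.3, -2, 0, 70], [30, -3.5, -2, 0, 70], [40, -4.6, -2, 0, 70], [50, -5.8, -2, 0, 70], [60, -6.9, -2, 0, 70], [70, -8.1, -2, 0, 70]]
  ]
}}

```text
time: 3.28
tool_pos: [0.5172, -0.1643, 0.0614]
ee_rot: [3.142, 0.0, -0.115]
wrist_force: [-0.8, -0.1, 1.6]
width: 0.0658
```

Emit:
{"op": "step_arm", "data": {
  "plan": [
    [[8, -0.9, 0, 0, 70], [16, -1.9, 0, 0, 70], [24, -2.8, 0, 0, 70], [30, -3.5, 0, 0, 70], [30, -3.5, 0, 0, 70], [30, -3.5, 0, 0, 70]]
  ]
}}

```text
time: 3.78
tool_pos: [0.5463, -0.1678, 0.0614]
ee_rot: [3.141, 0.0, -0.115]
wrist_force: [-0.4, -0.6, -0.1]
width: 0.0661
```

```bash
cat >> h.py <<'E'
mid=np.array([670.5,-57.5]); n=np.array([.9933,-.1151]); t=np.array([.1151,.9933])
def report(f=None):
    s=snap("side"); o=robot.get_obs(); p=o["tool_pos"][:2]*1000-mid
    print("tcp",o["tool_pos"].round(4),o["ee_rot"].round(3),o["wrist_force"].round(1),"bx",p@n,"by",p@t)
    for k in("side","top"):
        q=snap(k)
        for c in greens(q):
            r,b=wrect(q,c,.067)
            if r[0][1]<0: print(k,"size",np.round(r[1]),"ang",r[2],"corners bx,by",np.c_[(b-mid)@n,(b-mid)@t].round().tolist())
    if f: save(s,f,(200,100,360,220),5)
E
python3 -c "
from h import *
report('pics/side4.png')"
```

```text
tcp [ 0.546  -0.1677  0.0615] [ 3.142  0.    -0.115] [0.4 0.5 0.4] bx -110.99614409984886 by -123.77353405043094
side size [ 68. 103.] ang 83.62974548339844 corners bx,by [[-99.0, -133.0], [4.0, -132.0], [4.0, -65.0], [-99.0, -65.0]]
```

View pics/side4.png

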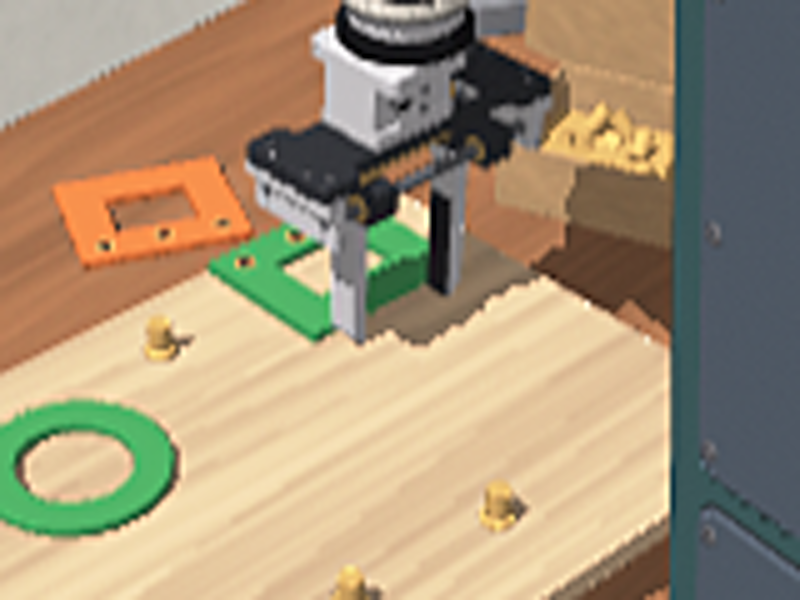

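The plate has squared up against both fingers and its lead is about at the edge; bush2 at (162,338) is untouched. I push 28 mm more, short of the target, then back off and measure with an unobstructed view.

Emit:
{"op": "step_arm", "data": {
  "plan": [
    [[7, -0.8, 0, 0, 70], [14, -1.6, 0, 0, 70], [21, -2.4, 0, 0, 70], [28, -3.2, 0, 0, 70], [28, -3.2, 0, 0, 70], [28, -3.2, 0, 0, 70]]
  ]
}}

```text
time: 4.43
tool_pos: [0.5747, -0.171, 0.0614]
ee_rot: [3.141, -0.0, -0.115]
wrist_force: [-0.6, 0.1, 0.5]
width: 0.0658
```

Emit:
{"op": "step_arm", "data": {
  "plan": [
    [[-15, 1.7, 0, 0, 70], [-40, 4.6, 0, 0, 70], [-60, 7, 20, 0, 70], [-90, 10, 50, 0, 70], [-120, 14, 90, 0, 70], [-160, 18, 130, 0, 70], [-200, 23, 150, 0, 70], [-200, 23, 150, 0, 70]]
  ]
}}

```text
time: 5.1
tool_pos: [0.3726, -0.1479, 0.2149]
ee_rot: [3.139, -0.004, -0.115]
wrist_force: [-0.1, -0.3, 0.6]
width: 0.0658
```

```bash
python3 - <<'E'
from h import *
report()
# board far edge, in each view: gradient across the predicted edge line, free part of the edge
for k in("top","side"):
    q=snap(k); save(q,f"pics/{k}5.png",(200,110,360,230),5)
    g=cv2.cvtColor(q["frame"],cv2.COLOR_RGB2HSV)[...,1].astype(np.float32)
    off=np.arange(-15,15.1,.5)
    for by in(-200,-50,-30,30,60,100,150,190):
        P=np.array([np.r_[mid+n*o+t*by,60]/1000 for o in off])
        uv=proj(q,P).astype(np.float32)
        v=cv2.remap(g,uv[:,0].reshape(-1,1),uv[:,1].reshape(-1,1),cv2.INTER_LINEAR).ravel()
        lo,hi=v[:8].mean(),v[-8:].mean(); i=np.argmax(v>(lo+hi)/2); print(k,by,"edge off",off[i],lo.round(),hi.round())
E
```

```text
tcp [ 0.3713 -0.148   0.2177] [ 3.137 -0.007 -0.116] [-0.2  1.6  1. ] bx -286.7658192115706 by -124.37083344128989
side size [124. 104.] ang 83.62975311279297 corners bx,by [[-71.0, -189.0], [33.0, -189.0], [32.0, -65.0], [-71.0, -65.0]]
top size [120.  99.] ang 83.51190948486328 corners bx,by [[-74.0, -188.0], [26.0, -187.0], [26.0, -68.0], [-74.0, -68.0]]
top -200 edge off -0.5 82.0 150.0
top -50 edge off -0.5 87.0 147.0
top -30 edge off 0.5 87.0 148.0
top 30 edge off -0.5 89.0 147.0
top 60 edge off -1.0 88.0 147.0
top 100 edge off 0.0 87.0 148.0
top 150 edge off -0.5 85.0 148.0
top 190 edge off -1.0 87.0 148.0
side -200 edge off 5.5 78.0 123.0
side -50 edge off 7.0 77.0 139.0
side -30 edge off 7.0 78.0 138.0
side 30 edge off 7.0 79.0 140.0
side 60 edge off 7.0 80.0 137.0
side 100 edge off 7.0 78.0 136.0
side 150 edge off 7.0 80.0 140.0
side 190 edge off 7.5 82.0 139.0
```

View pics/side5.png

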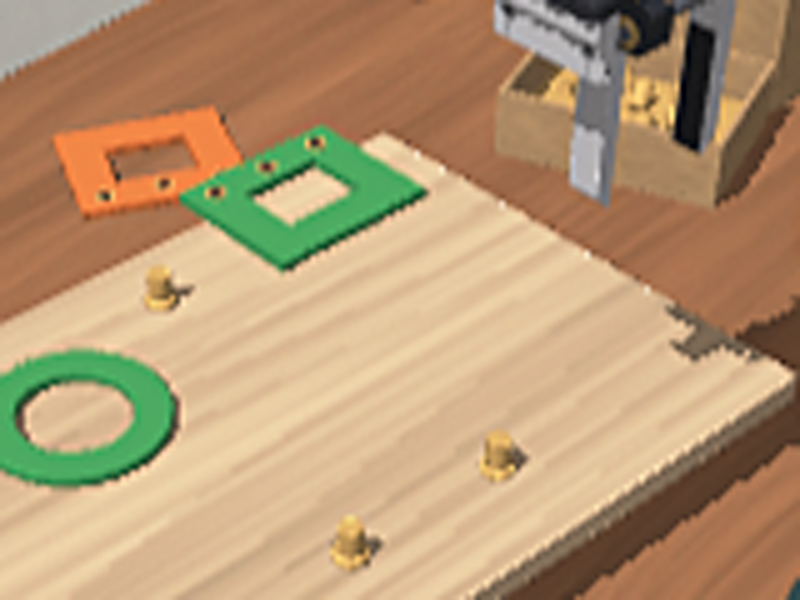

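The clear view shows the plate square and overhanging, with ring and bushes in place. Overhang is about 26 mm from both views, each against the edge measured in its own image (side view's edge reads 7 mm out). Another 9 mm is needed.

Emit:
{"op": "step_arm", "data": {
  "plan": [
    [[40, -5, -20, 0, 70], [80, -9, -60, 0, 70], [120, -14, -100, 0, 70], [155, -18, -130, 0, 70], [170, -20, -145, 0, 70], [180, -21, -150, 0, 70], [185, -21.5, -150, 0, 70], [185, -21.5, -150, 0, 70]]
  ]
}}

```text
time: 6.02
tool_pos: [0.5592, -0.1693, 0.0603]
ee_rot: [3.142, 0.006, -0.114]
wrist_force: [-4.4, 0.3, 7.6]
width: 0.066
```

Emit:
{"op": "step_arm", "data": {
  "plan": [
    [[6, -0.7, 0, 0, 70], [12, -1.4, 0, 0, 70], [16, -1.8, 0, 0, 70], [20, -2.3, 0, 0, 70], [24, -2.8, 0, 0, 70], [24, -2.8, 0, 0, 70], [24, -2.8, 0, 0, 70]]
  ]
}}

```text
time: 6.6
tool_pos: [0.5819, -0.1719, 0.0603]
ee_rot: [-3.142, 0.006, -0.115]
wrist_force: [-5.6, 0.7, 8.3]
width: 0.0656
```

Emit:
{"op": "step_arm", "data": {
  "plan": [
    [[-15, 1.7, 0, 0, 70], [-40, 4.6, 0, 0, 70], [-60, 7, 20, 0, 70], [-90, 10, 50, 0, 70], [-120, 14, 90, 0, 70], [-160, 18, 130, 0, 70], [-200, 23, 150, 0, 70], [-200, 23, 150, 0, 70]]
  ]
}}

```text
time: 7.27
tool_pos: [0.3821, -0.1489, 0.2126]
ee_rot: [3.141, 0.0, -0.115]
wrist_force: [0.2, 0.1, -0.5]
width: 0.0658
```

```bash
python3 - <<'E'
from h import *
report("pics/side6.png")
q=snap("top")
for c in greens(q): print(wrect(q,c,.067)[0])
E
```

```text
tcp [ 0.3808 -0.1491  0.2154] [ 3.139e+00 -2.000e-03 -1.150e-01] [-0.9  0.5  1.4] bx -277.2436564075367 by -124.35574587913868
side size [124. 104.] ang 83.52434539794922 corners bx,by [[-65.0, -189.0], [39.0, -189.0], [39.0, -65.0], [-66.0, -65.0]]
top size [120. 100.] ang 83.50802612304688 corners bx,by [[-68.0, -188.0], [31.0, -187.0], [31.0, -68.0], [-68.0, -68.0]]
((582.8096923828125, 61.5833625793457), (103.34992218017578, 101.46696472167969), 89.98551940917969)
((637.3894653320312, -182.14907836914062), (119.57990264892578, 99.57572174072266), 83.50802612304688)
((574.5634765625, 675.31982421875), (182.5471649169922, 232.64093017578125), 89.80654907226562)
```

View pics/side6.png

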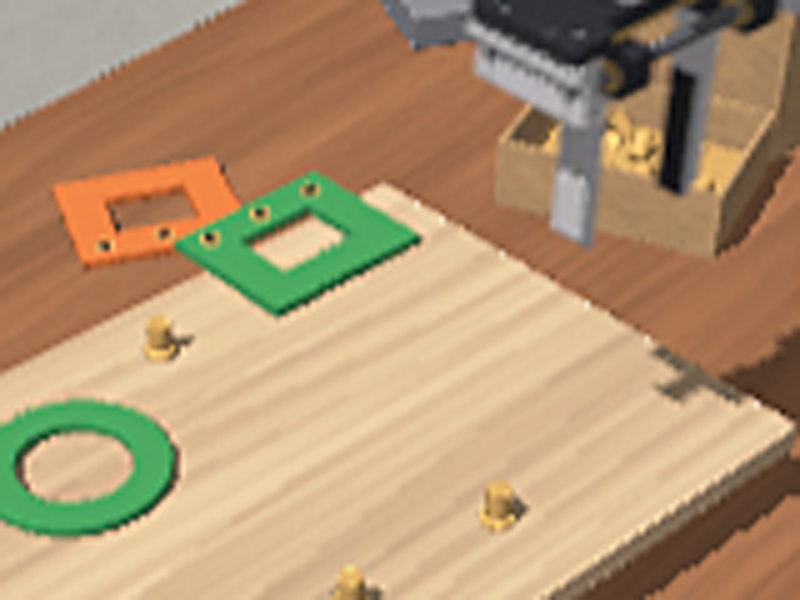

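Overhang now reads about 31.5 mm in both views and the plate is square to within 0.2°. That is in range, but I'll nudge 3.5 mm more to centre it, keeping 2 mm higher because the tips had brushed the board at about 8 N.

Emit:
{"op": "step_arm", "data": {
  "plan": [
    [[40, -5, -20, 0, 70], [80, -9, -60, 0, 70], [120, -14, -100, 0, 70], [155, -18, -130, 0, 70], [170, -20, -143, 0, 70], [180, -21, -148, 0, 70], [188, -21.5, -148, 0, 70], [188, -21.5, -148, 0, 70]]
  ]
}}

```text
time: 8.13
tool_pos: [0.572, -0.1703, 0.0603]
ee_rot: [-3.141, 0.006, -0.114]
wrist_force: [-1.1, -1.0, 4.1]
width: 0.0656
```

Emit:
{"op": "step_arm", "data": {
  "plan": [
    [[6, -0.7, 0, 0, 70], [9, -1, 0, 0, 70], [12, -1.4, 0, 0, 70], [15.5, -1.8, 0, 0, 70], [15.5, -1.8, 0, 0, 70], [15.5, -1.8, 0, 0, 70]]
  ]
}}

```text
time: 8.63
tool_pos: [0.5858, -0.1719, 0.0603]
ee_rot: [-3.141, 0.007, -0.115]
wrist_force: [-2.3, -0.2, 4.6]
width: 0.066
```

Emit:
{"op": "step_arm", "data": {
  "plan": [
    [[-15, 1.7, 0, 0, 70], [-40, 4.6, 0, 0, 70], [-60, 7, 20, 0, 70], [-90, 10, 50, 0, 70], [-120, 14, 90, 0, 70], [-160, 18, 130, 0, 70], [-200, 23, 150, 0, 70], [-200, 23, 150, 0, 70]]
  ]
}}

```text
time: 9.3
tool_pos: [0.3859, -0.1492, 0.2137]
ee_rot: [-3.141, 0.002, -0.114]
wrist_force: [-0.2, -0.4, 0.7]
width: 0.0658
```

```bash
python3 - <<'E'
from h import *
report("pics/side7.png")
q=snap("top"); save(q,"pics/top7.png",None,1.5)
E
```

```text
tcp [ 0.3845 -0.1494  0.2165] [ 3.14e+00 -1.00e-03 -1.15e-01] [-0.4  0.9  1.3] bx -273.4722834221134 by -124.1594231359158
side size [124. 103.] ang 83.62975311279297 corners bx,by [[-62.0, -189.0], [42.0, -189.0], [41.0, -65.0], [-62.0, -65.0]]
top size [120. 100.] ang 83.43396759033203 corners bx,by [[-65.0, -187.0], [35.0, -187.0], [35.0, -68.0], [-65.0, -68.0]]
```

View pics/top7.png

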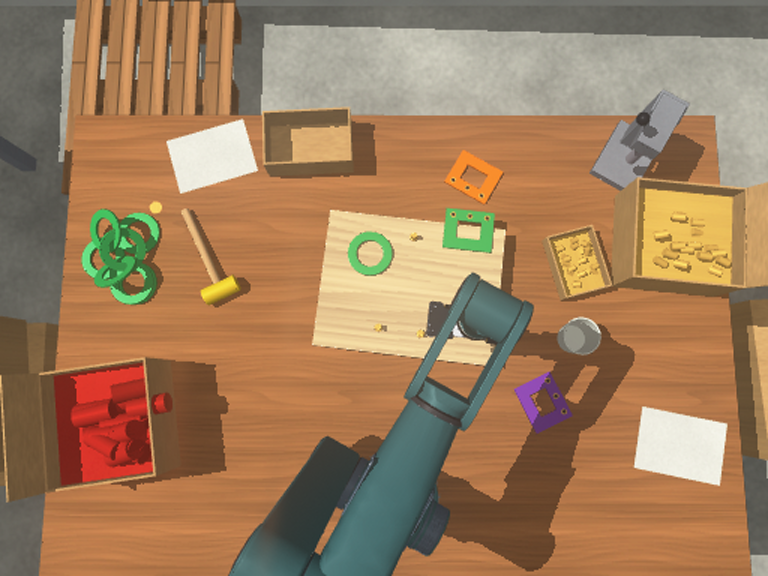

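Plate at (468,230) overhangs the far edge. The ring (370,254), bushes (415,237), (380,328) and (421,333), mallet, tray and cup are all where they were. The arm is clear of everything, so I hand in.

```bash
python3 -c "
from bench import robot
print(robot.close_job())"
```

```text
the job is handed in; nothing more can be done
None
```

The plate is pushed out over the far edge, and the job was handed in at about 9.5 s of the 35 s allowed. I used both spread fingers behind the plate's rear side and pushed it flat in three strokes.

**Overhang:** the last check reads about 35 mm from both cameras. The side view reads about 7 mm too far out, so I corrected it against the board edge seen in that same view.

**Angle and position:** the plate is square to the edge within about 0.2°. Its middle is about 127 mm sideways from the edge's midpoint, inside the 160 mm limit.

**Everything else:** in the last pictures the ring, bushes, mallet, tray and cup had not visibly moved, and the arm was clear of everything.

**Fingertip contact:** the fingertips rubbed the board lightly during the last two pushes, at about 8 N and then 5 N, even after I aimed 2 mm higher. That did not disturb the plate.

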